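Press the pad pegs home in order

TASK

Peg down the three wooden pads on the rail: with the fingertips press the peg in the middle pad fully home first, then the one in the round pad, and last the one in the square pad, each fully home before the next is pressed. Press gently, do not pull any peg upwards, and leave the sanding block, glue tube, tape measure and screw tub where they are.

Things in the scene. Friction and masses are not known exactly. Their poses are not given: they have to be found in the camera images.
- rail: Wooden rail 210 x 70 x 28 mm, screwed to the bench, roughly along the robot's x. Three paler fixed pads lie in a row on it (tops 40 mm above the bench): oblong 78 x 44 mm in the middle, a round one (46 mm across) at one end, a square one (44 mm) at the other; the ends swap at random. A dark peg stands in each pad's centre. Origin: underside centre; x along the rail.
- peg_middle_top (a point): Centre of the top of the middle peg, in the oblong pad, above the rail's origin. The three pegs are alike: flat round head 22 mm across, 6 mm thick, on a 14 mm shank. Top starts 55 to 58 mm above the bench; fully home it is at 46 mm, the head seated on the pad. The point moves with the peg.
- peg_middle (a joint): How far the middle peg, in the oblong pad, is pressed down, in m: starts between 0 and 0.003; 0.012 is fully home (hard stop). It slides straight down against about 4 N of friction and stays where it is left; below 0 it is being pulled out upwards.
- peg_round_top (a point): Centre of the top of the end peg that stands in the round pad, 67 mm from the middle peg along the rail. The three pegs are alike: flat round head 22 mm across, 6 mm thick, on a 14 mm shank. Top starts 55 to 58 mm above the bench; fully home it is at 46 mm, the head seated on the pad. The point moves with the peg.
- peg_round (a joint): How far the end peg that stands in the round pad, is pressed down, in m: starts between 0 and 0.003; 0.012 is fully home (hard stop). It slides straight down against about 4 N of friction and stays where it is left; below 0 it is being pulled out upwards.
- peg_square_top (a point): Centre of the top of the end peg that stands in the square pad, 67 mm from the middle peg along the rail. The three pegs are alike: flat round head 22 mm across, 6 mm thick, on a 14 mm shank. Top starts 55 to 58 mm above the bench; fully home it is at 46 mm, the head seated on the pad. The point moves with the peg.
- peg_square (a joint): How far the end peg that stands in the square pad, is pressed down, in m: starts between 0 and 0.003; 0.012 is fully home (hard stop). It slides straight down against about 4 N of friction and stays where it is left; below 0 it is being pulled out upwards.
- sanding_block: Bystander: loose cork-coloured sanding block, 61 x 105 x 32 mm, lying flat; origin at the centre of its underside.
- glue_tube: Bystander: loose white glue tube lying flat, 50 x 166 x 33 mm; origin at the centre of its underside, long axis y.
- tape_measure: Bystander: loose yellow tape measure standing upright, 38 x 79 x 63 mm; origin at the centre of its underside.
- screw_tub: Bystander: loose small pale tub of screws, 69 mm across, 48 mm high; origin at the centre of its underside.
- pad_round: The round pad, 46 mm across and 12 mm thick, fixed on one end of the rail; origin at the centre of its underside, 28 mm above the bench, on the axis of its peg.
- pad_square: The square pad, 44 x 44 x 12 mm, fixed on the other end of the rail; origin at the centre of its underside, 28 mm above the bench, on the axis of its peg.

How it is judged:
On the way, in this order (a step that is already met when the one before it is completed fails the run):
1. the peg in the middle pad is fully home (value of joint peg_middle above 0.0105 m), for 0.1 s.
2. the peg in the round pad is fully home (value of joint peg_round above 0.0105 m), for 0.1 s.
3. the peg in the square pad is fully home (value of joint peg_square above 0.0105 m), for 0.1 s.
At the end, for the whole second after the job is handed in: All three pegs are fully home (pressed to within 1.5 mm of the 12 mm stop), and each of the four bystanders is within 30 mm of where it began (value of joint each of peg_middle, peg_round, peg_square above 0.0105 m and distance of each of sanding_block, glue_tube, tape_measure, screw_tub from where it was at the start of the episode below 0.03 m); the robot touches nothing.
It fails at once if an end peg is pressed down (past 6 mm) before the middle peg is home (value of joint peg_middle below 0.0105 m and value of joint any of peg_round, peg_square above 0.006 m).
It fails at once if the peg in the square pad is pressed down (past 6 mm) before the one in the round pad is home (value of joint peg_round below 0.0105 m and value of joint peg_square above 0.006 m).
It fails at once if a peg is pulled upwards, out by more than 3 mm (value of joint any of peg_middle, peg_round, peg_square below -0.003 m).
It fails at once if a peg, a pad or the rail is pressed harder than 30 N (contact force between any of the fingers, the arm and rail above 30 N or contact force between any of the fingers, the arm and pad_round above 30 N or contact force between any of the fingers, the arm and pad_square above 30 N).
It fails at once if a bystander is moved by more than 30 mm (distance of any of sanding_block, glue_tube, tape_measure, screw_tub from where it was at the start of the episode above 0.03 m).
It also fails if it takes over 35 s, if anything falls off the work surface, if the arm or the gripper's body presses on something with over 40 N, if the wrist force passes 120 N, or if a joint passes its speed limit or range.

ROBOT

A 6-joint arm with a two-finger parallel gripper is mounted at the origin on the work surface; the furniture and walls round the work are solid. World frame = base frame: x ahead of the robot, y to its left, z up, the work surface at z = 0. Lengths are in m, angles in rad, forces in N, time in s.
With the tool pointing down it reaches from about 0.15 to 0.775 m from the base axis. Payload 6.1 kg.
Tool frame: the origin (TCP) lies between the finger pads; the fingertips stand 11 mm ahead of it and the grasp point (between the pads) lies 8 mm behind it; z points along the fingers, y is the line along which they close (so a half turn about z gives the same grasp; the last joint's range is limited). The gripper opens to 85 mm and grips with 20 to 120 N. Pads are 22 mm wide; open, the fingers measure 114 mm over their backs; the gripper's body (76 mm by 85 mm) begins 54 mm behind the grasp point. The pads swing forward as they close: fully open they stand 13 mm farther back than shut.
Start: joints at [1.249, 0.126, -0.04, 1.405, 0, 1.571], TCP at [0.166, 0.498, 0.242] pointing down, gripper open.
Joint ranges: [-2.72, 2.72], [-0.95, 1.95], [-1.27, 1.35], [-1.78, 2.02], [-1.46, 1.47], [-3.14, 3.14]. Speed limits (rad/s): [2.39, 2.39, 3.01, 3.14, 3.14, 3.14].

INTERFACE

Orientations are given as a 3x3 rotation matrix whose columns are the frame's x, y, z axes.
In Python, from station import ctrl gives the robot as it stands. The module is installed in compiled form; this text tells all that it offers.
- The arm moves only by the shell command python3 -m handwheel 'ROWS' [FORCE]. ROWS is JSON, a list of rows, each an object with "delta_pos": the shift along the tool's x, y, z in cm, a list of three; "twist": the turn about the tool's z in rad; "claw": the opening, from -1 (shut) to 1 (fully open). In form: [{"delta_pos": [dx, dy, dz], "twist": twist, "claw": claw}, ...]. A call has 1 to 12 rows; each row is the pose to reach, as a shift and turn from the pose commanded when the call began, along the tool's axes at that moment; what a row does not reach only later rows make up. A row lasts 1/8 s, in which the tool goes at most 62.5 mm and 10.7 degrees, less where a joint would pass 70% of its speed; a pose out of reach is approached as far as the arm can. A call with a gripper value outside its range is refused whole. The fingers move at their own pace and stop on an object; FORCE is the grip in N (left out, the last holds). Time passes only in rows, so rows that repeat a pose let the fingers close. It gives the time, the measured TCP pose, the force, the opening and the grip force at its end, in the units of the state.
- ctrl.get_state(): the state, without advancing time (a new reading comes with each control period).
- ctrl.snapshot(name): name is "side" or "top"; returns (picture, depth): 480x640x3 uint8, red, green, blue; 480x640 float32, m along the optical axis (not along the pixel's ray), 0 where there is no reading.
- ctrl.camera_params(name): a dict with "mtx" (3x3 intrinsics, pixels), "world_to_cam" (4x4, takes a point from world to camera coordinates). Camera axes: x right, y down, z forward; pixel columns grow to the right and rows downward; lengths in m; the calibration is good to about 2 mm. A picture is of the moment at which its call begins. camera_params takes no time and is no camera call.
- ctrl.hand_in(): hands the job in; it is judged then, once.
The state is a dict: "t": time; "q": joint angles; "joint_vel": joint speeds; "tau": joint torques, N m; "ee_pos": TCP position; "orientation": TCP orientation; "ft_force": force on the tool from outside, world axes, zero at the start; "wrist_torque": the same for the moment, N m; "opening": opening from 0.0 (shut) to 1.0 (fully open); "grasp_force": force on a finger pad.
Only numpy, scipy, OpenCV 4.12 (cv2) and the standard library are available. Lean on these libraries where they do the work, as an engineer would, in place of code of your own. Each camera call takes 0.05 s, during which the arm holds its last target. There are 200 camera calls.

## Working session

There is one attempt and no reset: what is moved stays moved. The work goes in short steps, Python scripts to look and compute and a shell command to move; the robot and the scene stay as the last step left them, time stands still between calls to the robot, and variables do not carry over. Pictures are saved under pics/ and viewed, at most 10 in all, crops included, and the job is handed in when it is done.

```bash
mkdir -p pics; python3 - <<'E'
from station import ctrl
import cv2,numpy as np
for n in("top","side"):
    p,d=ctrl.snapshot(n); cv2.imwrite(f"pics/{n}0.png",p[:,:,::-1]); np.savez(f"{n}0.npz",p=p,d=d)
    c=ctrl.camera_params(n); print(n,c["mtx"].round(1).tolist(),c["world_to_cam"].round(3).tolist())
s=ctrl.get_state(); print({k:np.round(s[k],3).tolist() for k in s})
E
```

```text
top [[459.5, 0.0, 318.0], [0.0, 459.5, 230.9], [0.0, 0.0, 1.0]] [[0.0, -1.0, -0.008, 0.006], [-0.985, 0.001, -0.17, 0.504], [0.17, 0.008, -0.985, 1.058], [0.0, 0.0, 0.0, 1.0]]
side [[613.4, 0.0, 320.6], [0.0, 613.4, 242.5], [0.0, 0.0, 1.0]] [[1.0, -0.023, 0.007, -0.528], [-0.004, -0.437, -0.899, 0.074], [0.024, 0.899, -0.437, 1.097], [0.0, 0.0, 0.0, 1.0]]
{'t': 0.1, 'q': [1.249, 0.126, -0.04, 1.405, -0.0, 1.571], 'joint_vel': [-0.001, -0.004, 0.002, 0.001, 0.001, -0.002], 'tau': [-0.001, -43.691, 35.36, 0.014, -0.0, 0.0], 'ee_pos': [0.166, 0.498, 0.242], 'orientation': [[-0.949, 0.316, -0.0], [0.316, 0.949, -0.001], [-0.0, -0.001, -1.0]], 'ft_force': [0.243, 0.676, -0.141], 'wrist_torque': [0.025, -0.056, 0.064], 'grasp_force': 0.0, 'opening': 1.002}
```

View pics/top0.png

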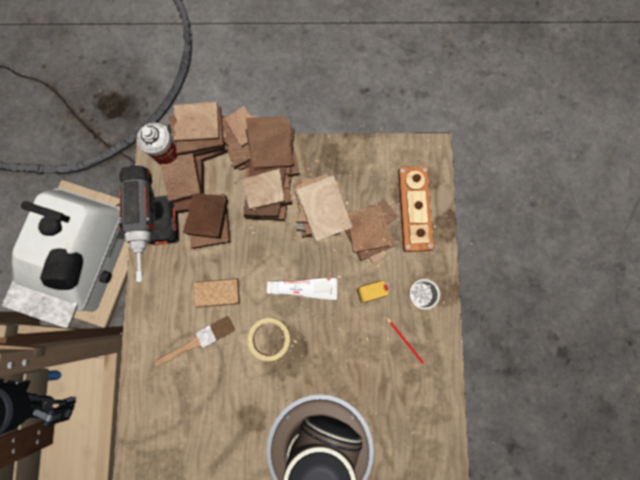

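View pics/side0.png

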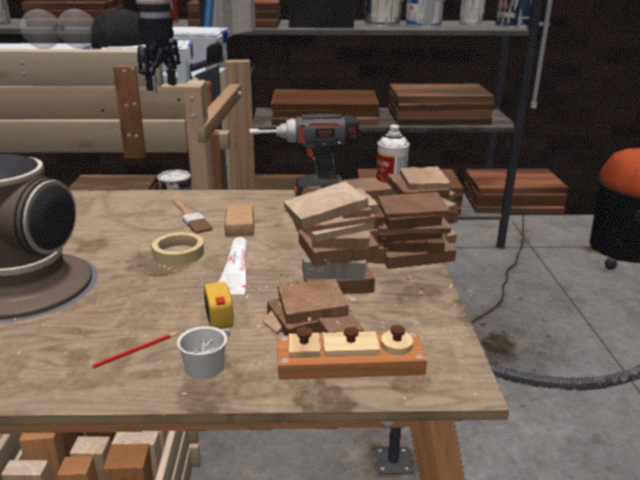

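The top view shows the rail at (417,208) with pegs at about (417,179), (419,205) and (421,233). The round pad is at the far end (+x) and the square pad at the near end. The side view agrees: square at (303,337), middle at (351,334), round at (397,331).

```bash
cat >loc.py <<'E'
import numpy as np,cv2
from station import ctrl
def ray(n,uv):
    c=ctrl.camera_params(n);T=c["world_to_cam"];R,t=T[:3,:3],T[:3,3]
    return -R.T@t, R.T@np.linalg.solve(c["mtx"],[*uv,1])
def plane(n,uv,z):
    o,d=ray(n,uv);return o+d*(z-o[2])/d[2]
def dark(p,box,thr):
    x0,y0,x1,y1=box
    m=(p[y0:y1,x0:x1].max(2)<thr).astype(np.uint8)
    k,l,s,c=cv2.connectedComponentsWithStats(m)
    return [(c[i]+[x0,y0],s[i]) for i in range(1,k) if s[i][4]>12]
E
python3 - <<'E'
from loc import *
for n,box in(("top",(405,168,432,245)),("side",(285,320,420,352))):
    f=np.load(f"{n}0.npz");p=f["p"];d=f["d"]
    for c,s in dark(p,box,110):
        print(n,c.round(1),s,plane(n,c,.055).round(4))
    cv2.imwrite(f"pics/{n}c.png",cv2.resize(p[box[1]:box[3],box[0]:box[2],::-1],None,fx=5,fy=5))
# obstacle heights near and on the path
f=np.load("top0.npz");c=ctrl.camera_params("top");T=c["world_to_cam"]
v,u=np.mgrid[:480,:640];d=f["d"];P=np.stack([(u-c["mtx"][0,2])/c["mtx"][0,0]*d,(v-c["mtx"][1,2])/c["mtx"][1,1]*d,d],-1)
W=(P-T[:3,3])@T[:3,:3]
for nm,b in dict(rail=(400,165,433,250),lowpile=(345,200,396,258),pile2=(296,175,352,240),pile3=(240,115,295,220),drill=(115,160,180,260)).items():
    w=W[b[1]:b[3],b[0]:b[2]].reshape(-1,3);print(nm,np.percentile(w[:,2],[50,99]).round(3),w.min(0).round(3),w.max(0).round(3))
E
```

```text
top [416.1 177.6] [ 8  7  7  6 33] [ 0.6323 -0.2313  0.055 ]
top [418.2 204.9] [10 34  7  7 32] [ 0.5647 -0.2339  0.055 ]
top [420.1 232.5] [12 62  7  6 37] [ 0.4978 -0.2358  0.055 ]
side [294.5 321.3] [ 0  0 22  4 71] [ 0.4851 -0.2105  0.055 ]
side [306.2 330.2] [  0   0  43  24 435] [ 0.5022 -0.2338  0.055 ]
side [397.1 332.1] [106   6  14  15 149] [ 0.6312 -0.2405  0.055 ]
side [350.8 333.8] [ 60   8  13  14 143] [ 0.5651 -0.2438  0.055 ]
rail [0.031 0.061] [ 0.317 -0.285 -0.004] [ 0.683 -0.003  1.128]
lowpile [0.043 0.164] [ 0.317 -0.188 -0.007] [ 0.592 -0.003  1.128]
pile2 [0.162 0.18 ] [ 0.317 -0.078 -0.007] [0.657 0.062 1.128]
pile3 [0.108 0.121] [ 0.317 -0.003 -0.814] [1.179 0.311 1.128]
drill [0.065 0.213] [ 0.317 -0.003 -0.81 ] [0.968 0.906 1.128]
```

```bash
python3 -m handwheel '[{"delta_pos":[-3,-3,0],"twist":0,"claw":-1},{"delta_pos":[-7,-6.5,0],"twist":0,"claw":-1},{"delta_pos":[-11,-10,0],"twist":0,"claw":-1},{"delta_pos":[-15,-14,0],"twist":0,"claw":-1},{"delta_pos":[-19,-17.5,0],"twist":0,"claw":-1},{"delta_pos":[-23,-21.5,0],"twist":0,"claw":-1},{"delta_pos":[-27,-25,0],"twist":0,"claw":-1},{"delta_pos":[-30,-28,0],"twist":0,"claw":-1},{"delta_pos":[-30.5,-28.5,0],"twist":0,"claw":-1}]'
python3 -m handwheel '[{"delta_pos":[-3,-3,0],"twist":0,"claw":-1},{"delta_pos":[-7,-6.5,0],"twist":0,"claw":-1},{"delta_pos":[-11,-10,0],"twist":0,"claw":-1},{"delta_pos":[-15,-14,0],"twist":0,"claw":-1},{"delta_pos":[-19,-17.5,0],"twist":0,"claw":-1},{"delta_pos":[-23,-21.5,0],"twist":0,"claw":-1},{"delta_pos":[-27,-25,0],"twist":0,"claw":-1},{"delta_pos":[-30,-28,0],"twist":0,"claw":-1},{"delta_pos":[-30.5,-28.5,0],"twist":0,"claw":-1},{"delta_pos":[-30.5,-28.5,0],"twist":0,"claw":-1}]'
```

```text
t: 1.23
ee_pos: [0.3658, 0.1293, 0.242]
orientation: [[-0.947, 0.32, -0.0], [0.32, 0.947, -0.0], [0.0, -0.0, -1.0]]
ft_force: [-0.4, 0.0, 0.8]
opening: -0.001
grasp_force: 0.0
t: 2.48
ee_pos: [0.5645, -0.2348, 0.2416]
orientation: [[-0.949, 0.316, -0.001], [0.316, 0.949, 0.001], [0.001, 0.001, -1.0]]
ft_force: [-0.1, 0.3, -1.0]
opening: 0.003
grasp_force: 0.0
```

```bash
python3 -m handwheel '[{"delta_pos":[0,0,4],"twist":0,"claw":-1},{"delta_pos":[0,0,9],"twist":0,"claw":-1},{"delta_pos":[0,0,13],"twist":0,"claw":-1},{"delta_pos":[0,0,15],"twist":0,"claw":-1},{"delta_pos":[0,0,15.2],"twist":0,"claw":-1},{"delta_pos":[0,0,15.2],"twist":0,"claw":-1}]'
python3 - <<'E'
from loc import *
p,d=ctrl.snapshot("side");cv2.imwrite("pics/s1.png",cv2.resize(p[230:390,255:455,::-1],None,fx=4,fy=3.75,interpolation=2))
E
```

```text
t: 3.22
ee_pos: [0.5648, -0.2348, 0.0916]
orientation: [[-0.949, 0.315, 0.001], [0.315, 0.949, -0.0], [-0.001, 0.0, -1.0]]
ft_force: [-0.4, -0.2, -0.1]
opening: -0.0
grasp_force: 0.0
```

View pics/s1.png

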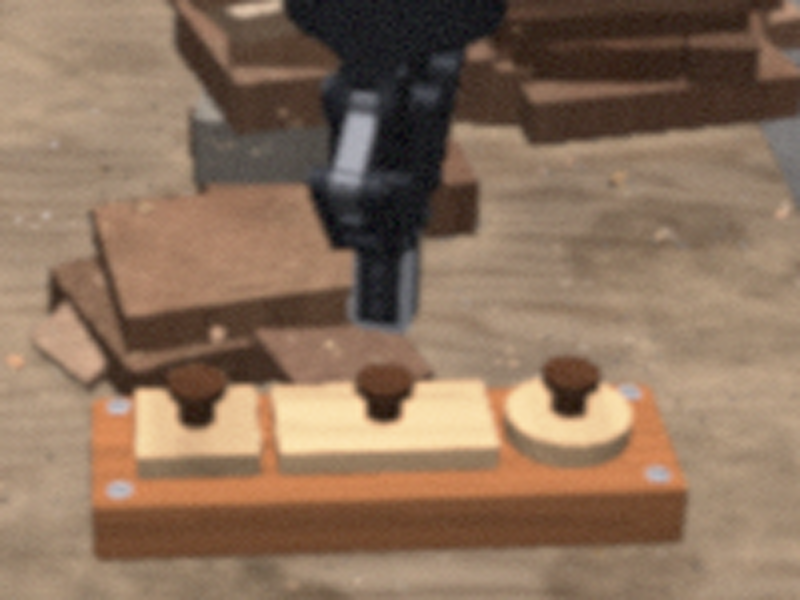

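The fingertips (384,325 in the crop) are directly above the middle peg head (384,378) with clear air below, so I'll go down in small steps.

```bash
python3 -m handwheel '[{"delta_pos":[0,0,1],"twist":0,"claw":-1},{"delta_pos":[0,0,1.8],"twist":0,"claw":-1},{"delta_pos":[0,0,2.2],"twist":0,"claw":-1},{"delta_pos":[0,0,2.5],"twist":0,"claw":-1},{"delta_pos":[0,0,2.8],"twist":0,"claw":-1},{"delta_pos":[0,0,3.0],"twist":0,"claw":-1},{"delta_pos":[0,0,3.0],"twist":0,"claw":-1}]'
```

```text
t: 4.15
ee_pos: [0.5647, -0.2358, 0.0601]
orientation: [[-0.949, 0.316, 0.0], [0.316, 0.949, -0.0], [-0.0, -0.0, -1.0]]
ft_force: [0.1, -0.1, 1.2]
opening: -0.002
grasp_force: 0.0
```

```bash
python3 -m handwheel '[{"delta_pos":[0,0,0.1],"twist":0,"claw":-1},{"delta_pos":[0,0,0.2],"twist":0,"claw":-1}]'; python3 -m handwheel '[{"delta_pos":[0,0,0.1],"twist":0,"claw":-1},{"delta_pos":[0,0,0.1],"twist":0,"claw":-1}]'
```

```text
t: 4.4
ee_pos: [0.5648, -0.2358, 0.0586]
orientation: [[-0.949, 0.316, 0.001], [0.316, 0.949, -0.0], [-0.001, -0.0, -1.0]]
ft_force: [-0.8, 0.2, 4.3]
opening: 0.001
grasp_force: 2.0
t: 4.65
ee_pos: [0.5648, -0.2358, 0.0574]
orientation: [[-0.949, 0.316, 0.001], [0.316, 0.949, -0.0], [-0.001, -0.0, -1.0]]
ft_force: [-0.4, -0.1, 1.7]
opening: -0.0
grasp_force: 1.5
```

```bash
python3 -m handwheel '[{"delta_pos":[0,0,0.1],"twist":0,"claw":-1},{"delta_pos":[0,0,0.1],"twist":0,"claw":-1}]'; python3 -m handwheel '[{"delta_pos":[0,0,0.05],"twist":0,"claw":-1},{"delta_pos":[0,0,0.05],"twist":0,"claw":-1}]'
```

```text
t: 4.9
ee_pos: [0.5648, -0.2358, 0.057]
orientation: [[-0.949, 0.316, 0.001], [0.316, 0.949, -0.0], [-0.001, -0.0, -1.0]]
ft_force: [-1.8, 0.8, 6.9]
opening: 0.0
grasp_force: 3.5
t: 5.15
ee_pos: [0.5648, -0.2358, 0.057]
orientation: [[-0.949, 0.316, 0.001], [0.316, 0.949, -0.001], [-0.002, -0.0, -1.0]]
ft_force: [-3.8, 1.4, 10.0]
opening: -0.002
grasp_force: 5.0
```

The middle peg hit its stop at TCP z 0.057 with 10 N. Next, lift and move to the round peg.

```bash
python3 -m handwheel '[{"delta_pos":[0,0,-1],"twist":0,"claw":-1},{"delta_pos":[0,0,-3],"twist":0,"claw":-1},{"delta_pos":[-2,0.7,-3.5],"twist":0,"claw":-1},{"delta_pos":[-5,1.8,-3.5],"twist":0,"claw":-1},{"delta_pos":[-6.3,2.3,-3.5],"twist":0,"claw":-1},{"delta_pos":[-6.3,2.3,-3.5],"twist":0,"claw":-1}]'
python3 - <<'E'
from loc import *
p,d=ctrl.snapshot("side");cv2.imwrite("pics/s2.png",cv2.resize(p[230:390,255:455,::-1],None,fx=4,fy=3.75,interpolation=2))
E
```

```text
t: 5.9
ee_pos: [0.6316, -0.2335, 0.09]
orientation: [[-0.949, 0.316, -0.001], [0.316, 0.949, 0.0], [0.001, -0.0, -1.0]]
ft_force: [-0.1, 0.9, -0.7]
opening: -0.001
grasp_force: 0.0
```

View pics/s2.png

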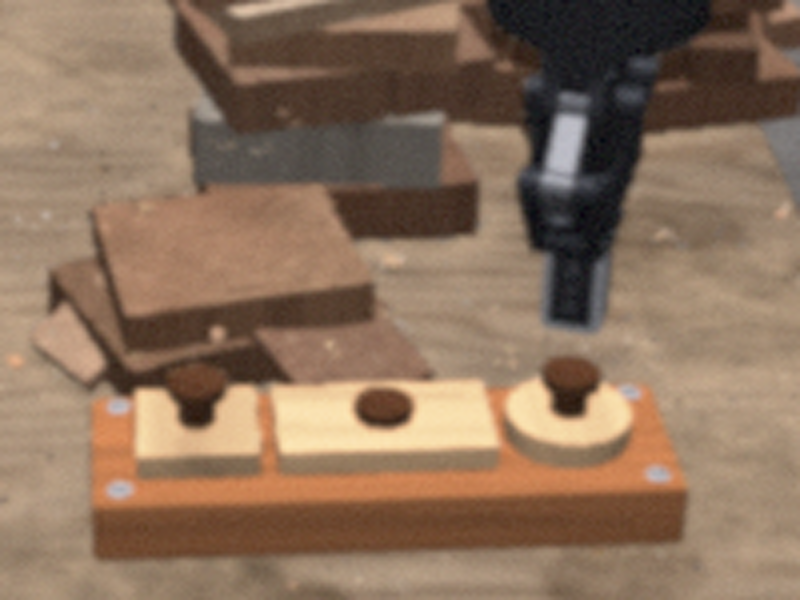

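The middle peg is seated at (384,407). The tips (575,325) are over the round peg at (571,372).

```bash
python3 -m handwheel '[{"delta_pos":[0,0,1],"twist":0,"claw":-1},{"delta_pos":[0,0,1.8],"twist":0,"claw":-1},{"delta_pos":[0,0,2.1],"twist":0,"claw":-1},{"delta_pos":[0,0,2.4],"twist":0,"claw":-1},{"delta_pos":[0,0,2.7],"twist":0,"claw":-1},{"delta_pos":[0,0,2.9],"twist":0,"claw":-1},{"delta_pos":[0,0,3.1],"twist":0,"claw":-1},{"delta_pos":[0,0,3.2],"twist":0,"claw":-1},{"delta_pos":[0,0,3.2],"twist":0,"claw":-1}]'; python3 -m handwheel '[{"delta_pos":[0,0,0.1],"twist":0,"claw":-1},{"delta_pos":[0,0,0.1],"twist":0,"claw":-1}]'
```

```text
t: 7.08
ee_pos: [0.6317, -0.2338, 0.0586]
orientation: [[-0.949, 0.316, 0.0], [0.316, 0.949, -0.0], [-0.0, 0.0, -1.0]]
ft_force: [-0.3, -0.4, 2.0]
opening: 0.001
grasp_force: 0.7
t: 7.32
ee_pos: [0.6318, -0.2338, 0.0578]
orientation: [[-0.949, 0.316, 0.001], [0.316, 0.949, -0.0], [-0.001, 0.0, -1.0]]
ft_force: [-0.2, -0.8, 2.0]
opening: -0.0
grasp_force: 1.3
```

```bash
python3 -m handwheel '[{"delta_pos":[0,0,0.1],"twist":0,"claw":-1},{"delta_pos":[0,0,0.1],"twist":0,"claw":-1}]'; python3 -m handwheel '[{"delta_pos":[0,0,0.05],"twist":0,"claw":-1},{"delta_pos":[0,0,0.05],"twist":0,"claw":-1}]'
```

```text
t: 7.58
ee_pos: [0.6318, -0.2338, 0.0571]
orientation: [[-0.949, 0.316, 0.001], [0.316, 0.949, -0.0], [-0.001, 0.0, -1.0]]
ft_force: [-1.9, -0.1, 3.7]
opening: -0.005
grasp_force: 2.2
t: 7.82
ee_pos: [0.6318, -0.2338, 0.0571]
orientation: [[-0.949, 0.316, 0.001], [0.316, 0.949, -0.0], [-0.001, 0.0, -1.0]]
ft_force: [-2.0, 0.5, 7.1]
opening: -0.001
grasp_force: 3.5
```

The round peg is at its stop. Next the square one.

```bash
python3 -m handwheel '[{"delta_pos":[0,0,-1],"twist":0,"claw":-1},{"delta_pos":[0,0,-3],"twist":0,"claw":-1},{"delta_pos":[2,-0.7,-3.5],"twist":0,"claw":-1},{"delta_pos":[6,-2.2,-3.5],"twist":0,"claw":-1},{"delta_pos":[10,-3.7,-3.5],"twist":0,"claw":-1},{"delta_pos":[12.6,-4.6,-3.5],"twist":0,"claw":-1},{"delta_pos":[12.6,-4.6,-3.5],"twist":0,"claw":-1}]'
python3 - <<'E'
from loc import *
p,d=ctrl.snapshot("side");cv2.imwrite("pics/s3.png",cv2.resize(p[230:390,255:455,::-1],None,fx=4,fy=3.75,interpolation=2))
E
```

```text
t: 8.7
ee_pos: [0.4961, -0.2375, 0.0917]
orientation: [[-0.948, 0.317, 0.0], [0.317, 0.948, 0.0], [0.0, 0.0, -1.0]]
ft_force: [-0.0, -0.3, -0.0]
opening: 0.003
grasp_force: 0.0
```

View pics/s3.png

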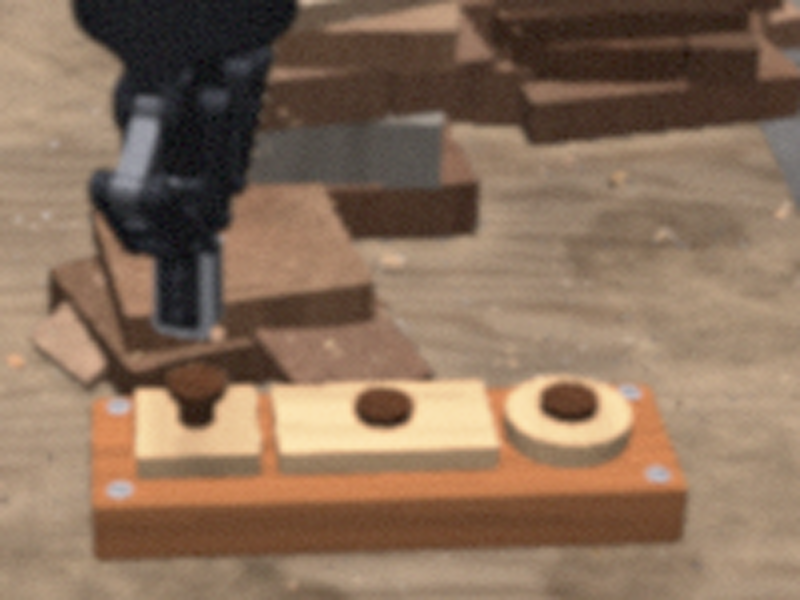

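The round peg is seated at (569,402). The tips (188,330) are about 3 mm left of the square peg (197,382), so I'll correct that on the way down.

```bash
python3 -m handwheel '[{"delta_pos":[-0.2,0,0.6],"twist":0,"claw":-1},{"delta_pos":[-0.2,0.1,1.4],"twist":0,"claw":-1},{"delta_pos":[-0.2,0.1,1.8],"twist":0,"claw":-1},{"delta_pos":[-0.2,0.1,2.1],"twist":0,"claw":-1},{"delta_pos":[-0.2,0.1,2.1],"twist":0,"claw":-1}]'; python3 -m handwheel '[{"delta_pos":[0,0,0.3],"twist":0,"claw":-1},{"delta_pos":[0,0,0.6],"twist":0,"claw":-1},{"delta_pos":[0,0,0.8],"twist":0,"claw":-1},{"delta_pos":[0,0,1],"twist":0,"claw":-1},{"delta_pos":[0,0,1.1],"twist":0,"claw":-1},{"delta_pos":[0,0,1.1],"twist":0,"claw":-1}]'
```

```text
t: 9.38
ee_pos: [0.4995, -0.2371, 0.0699]
orientation: [[-0.949, 0.316, -0.001], [0.316, 0.949, 0.0], [0.001, 0.0, -1.0]]
ft_force: [0.5, -0.3, 0.3]
opening: 0.001
grasp_force: 0.0
t: 10.12
ee_pos: [0.4999, -0.2373, 0.0593]
orientation: [[-0.949, 0.316, 0.0], [0.316, 0.949, -0.0], [-0.001, -0.0, -1.0]]
ft_force: [1.4, 0.0, 1.8]
opening: 0.002
grasp_force: 1.2
```

```bash
python3 -m handwheel '[{"delta_pos":[0,0,0.1],"twist":0,"claw":-1},{"delta_pos":[0,0,0.1],"twist":0,"claw":-1}]'; python3 -m handwheel '[{"delta_pos":[0,0,0.1],"twist":0,"claw":-1},{"delta_pos":[0,0,0.1],"twist":0,"claw":-1}]'
```

```text
t: 10.38
ee_pos: [0.4999, -0.2373, 0.0583]
orientation: [[-0.949, 0.316, 0.0], [0.316, 0.949, -0.0], [-0.001, -0.0, -1.0]]
ft_force: [1.6, -0.5, 2.9]
opening: 0.003
grasp_force: 1.4
t: 10.62
ee_pos: [0.4999, -0.2373, 0.0573]
orientation: [[-0.949, 0.316, 0.0], [0.316, 0.949, -0.0], [-0.001, -0.0, -1.0]]
ft_force: [2.7, -0.5, 2.1]
opening: 0.006
grasp_force: 1.4
```

```bash
python3 -m handwheel '[{"delta_pos":[0,0,0.1],"twist":0,"claw":-1},{"delta_pos":[0,0,0.1],"twist":0,"claw":-1}]'; python3 -m handwheel '[{"delta_pos":[0,0,0.05],"twist":0,"claw":-1},{"delta_pos":[0,0,0.05],"twist":0,"claw":-1}]'
```

```text
t: 10.88
ee_pos: [0.4999, -0.2373, 0.057]
orientation: [[-0.949, 0.316, 0.001], [0.316, 0.949, -0.0], [-0.001, -0.0, -1.0]]
ft_force: [1.2, 0.9, 8.3]
opening: 0.001
grasp_force: 3.9
t: 11.12
ee_pos: [0.4999, -0.2373, 0.057]
orientation: [[-0.949, 0.316, 0.001], [0.316, 0.949, -0.001], [-0.001, -0.0, -1.0]]
ft_force: [-0.4, 0.6, 10.2]
opening: -0.0
grasp_force: 5.6
```

The square peg is at its stop. I'll lift clear and check.

```bash
python3 -m handwheel '[{"delta_pos":[0,0,-1],"twist":0,"claw":-1},{"delta_pos":[0,0,-4],"twist":0,"claw":-1},{"delta_pos":[0,0,-8],"twist":0,"claw":-1},{"delta_pos":[0,0,-12],"twist":0,"claw":-1},{"delta_pos":[0,0,-12],"twist":0,"claw":-1},{"delta_pos":[0,0,-12],"twist":0,"claw":-1}]'
python3 - <<'E'
from loc import *
p,d=ctrl.snapshot("side");cv2.imwrite("pics/s4.png",cv2.resize(p[200:400,170:450,::-1],None,fx=2.8,fy=2.8,interpolation=2))
E
```

```text
t: 11.88
ee_pos: [0.499, -0.237, 0.175]
orientation: [[-0.949, 0.316, -0.001], [0.316, 0.949, 0.001], [0.002, 0.0, -1.0]]
ft_force: [-0.5, 0.5, 0.2]
opening: -0.003
grasp_force: 0.0
```

View pics/s4.png

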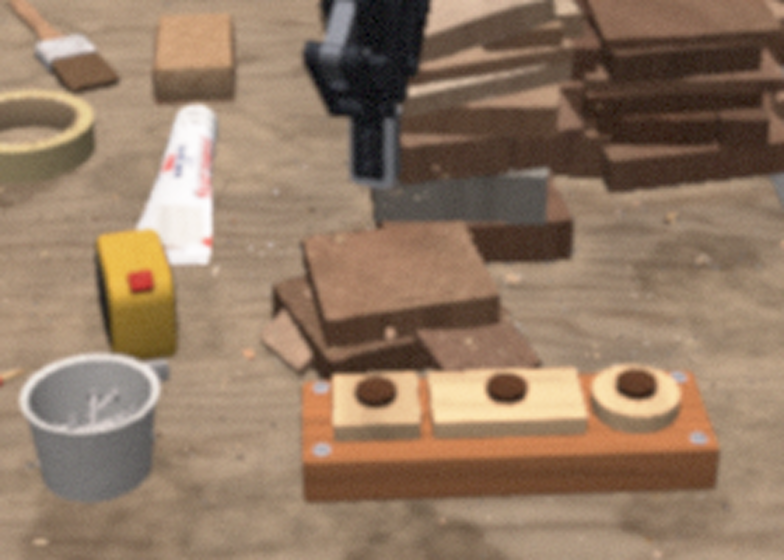

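All three pegs are seated, at (376,391), (507,388) and (636,383). The bystanders are undisturbed and the arm is clear.

```bash
python3 -c "
from station import ctrl
print(ctrl.hand_in())"
```

```text
the job is handed in; nothing more can be done
None
```

I pressed the pegs fully home in order (middle, round, square), each to its stop with readings of about 10 N or less; the bystanders stayed put, and I handed the job in after about 12 s (no verdict was shown).

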